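# Slide the sample carrier out over the inspection camera and hold it

## Robot

A 7-joint arm with a two-finger parallel gripper is mounted at the origin on the work surface. World frame = base frame: x ahead of the robot, y to its left, z up, the work surface at z = 0. Lengths are in m, angles in rad, forces in N, time in s.
With the tool pointing down it reaches from about 0.4 to 0.875 m from the base axis. Payload 19.3 kg.
Tool frame: the origin (TCP) lies where the fingers leave the gripper's body, on its centre line; the fingertips stand bot.tip_reach ahead of it and the grasp point (between the pads) lies 54 mm ahead of it (bot.tip_reach is the distance from the TCP to the fingertips, in m); z points along the fingers, y is the line along which they close (so a half turn about z gives the same grasp; the last joint's range is limited). The gripper opens to 85 mm and grips with 20 to 120 N. Pads are 22 mm wide; open, the fingers measure 114 mm over their backs; the gripper's body (76 mm by 85 mm) begins 54 mm behind the grasp point. The pads swing forward as they close: fully open they stand 13 mm farther back than shut.
Start: joints at [-1.318, 0.521, -0.036, 1.599, 0.021, 1.021, -0.113], TCP at [0.198, 0.593, 0.304] pointing down, gripper open.
Joint ranges: [-2.91, 2.91], [-0.3, 2.13], [-1.5, 1.42], [0.17, 2.43], [-1.26, 4.41], [0.16, 1.93], [-2.52, 2.52]. Speed limits (rad/s): [1.89, 1.89, 2.39, 2.39, 3.01, 3.01, 3.01].

## Interface

Orientations are given as [roll, pitch, yaw] about the fixed x, y, z axes, in that order (R = Rz(yaw) Ry(pitch) Rx(roll)).
In Python, from workcell import bot gives the robot as it stands. The module is installed in compiled form; this text tells all that it offers.
- The arm moves only by the shell command python3 -m jog 'ROWS' [FORCE]. ROWS is JSON, a list that holds one entry, the list of rows, each a list of 7 numbers: the shift along the tool's x, y, z in mm, then the turn, a rotation vector about the tool's x, y, z in rad, then the opening, from 0 (shut) to 1 (fully open). In form: [[[tx, ty, tz, wx, wy, wz, fingers], ...]]. A call has 1 to 5 rows; each row shifts and turns the commanded pose from where the row before left it, along the tool's axes as they then stand; what a row does not reach is not made up. A row lasts 1/10 s, in which the tool goes at most 50 mm and 8.59 degrees, less where a joint would pass 70% of its speed; a pose out of reach is approached as far as the arm can. A call is refused whole if a number of a shift passes 50 or a number of a turn 0.15, either way. A call with a gripper value outside its range is refused whole. The fingers move at their own pace and stop on an object; FORCE is the grip in N (left out, the last holds). Time passes only in rows, so rows that do not move let the fingers close. It gives the time, the measured TCP pose, the force, the opening and the grip force at its end, in the units of the state.
- bot.observe(): the state, without advancing time (a new reading comes with each control period).
- bot.grab_frame(name): name is "side" or "top"; returns a dict with "img" (480x640x3 uint8, red, green, blue), "intrinsics" (3x3 intrinsics, pixels), "R" (3x3) and "t" (3): a world point X has camera coordinates R X + t. Camera axes: x right, y down, z forward; pixel columns grow to the right and rows downward; lengths in m; the calibration is good to about 2 mm. A picture is of the moment at which its call begins. There is no depth.
- bot.job_done(): hands the job in; it is judged then, once.
Trained networks look in a picture, given as the dict that the camera call returned (one of the last four; its "shot" number tells which), for a name from the list of things; names that differ only in an ending like _2 or _b are one class to them, and where a whole thing is asked for, a point or a joint stands for the part that bears it (a point fixed in the world has none). Each returns a list of dicts, best first, with "conf" (0 to 1); they miss things now and then, are a little off and sometimes report something else, mostly with a low value. They report only what shows in the picture. A call takes as long as a camera call.
- bot.trace(query, picture): "region" (480x640 bool, what is visible of it).
- bot.spot_point(query, picture): "xyz" ([x, y, z] in m, in world coordinates, good to about 4 mm: a listed point, or the origin of a listed thing).
The state is a dict: "clock": time; "qpos": joint angles; "qd": joint speeds; "joint_efforts": joint torques, N m; "position": TCP position; "tool_rot": TCP orientation; "force": force on the tool from outside, world axes, zero at the start; "moment": the same for the moment, N m; "grip_width": finger opening in m; "finger_force": force on a finger pad.
Only numpy, scipy, OpenCV 4.12 (cv2) and the standard library are available. Lean on these libraries where they do the work, as an engineer would, in place of code of your own. Each camera call takes 0.05 s, during which the arm holds its last target. There are 200 camera calls.

## Task

Switch on the inspection lamp: press the treadle switch fully down to its stop and let it come up again. Then slide the sample carrier outward along its guides, over the camera, until its front edge is level with the pointer of the index, and finish while still holding it there. Keep it flat on its bed all the while, since it tips onto the lens if let go, and leave the loose things lying around where they are.

Things in the scene. Friction and masses are not known exactly. Their poses are not given: they have to be found in the camera images.
- pedal (a joint): angle of the treadle plate (rad): 0 = up (at rest), growing as it is pressed, 0.18 = at its stop. A return spring pushes it up: about 4 N at the pad to start it, about 12 N to hold it at the stop.
- treadle: the treadle switch: low grey cast base 130 x 86 x 10 mm on the bench at the robot's right, origin under its centre, with an aluminium plate and ribbed rubber tread above it, hinged 24 mm above the bench at the end away from the robot (its +x end).
- pedal_pad (a point): point to press, on top of the rubber tread (58 mm wide, 70 mm long), in the middle of its width, 88 mm from the hinge; moves with the plate. At rest about 48 mm above the bench, at the stop 16 mm lower (about 32 mm).
- bed_edge (a point): middle of the outer edge of the steel bed, on its top face, 75 mm above the bench. The bed is 110 mm wide and reaches 240 mm inward from here, with two guide strips 94 mm apart and 5 mm high. Its y axis points outward (the way the carrier is slid, roughly the robot's left), z up. A steel rule (top 83 mm above the bench) runs along the side away from the robot, 59 to 73 mm from the centre line.
- lens (a point): top of the lens of the upward-looking camera, 62 mm above the bench, 160 mm outward of the bed's edge on the slide's centre line (13 mm below the underside of a carrier that lies flat).
- mark (a point): tip of the pointer of the index: a small brass block with a black thumbscrew, clamped fast on the rule 180 to 215 mm outward of the bed's edge, top 107 mm above the bench. The carrier's front edge must come level with this point along the slide; it lies 50 mm to the side of the centre line, 85 mm above the bench. Its y axis points outward.
- carrier_front (a point): middle of the front (outer) edge of the sample carrier, on its top face, 83 mm above the bench. The carrier is a loose aluminium board 90 x 300 x 8 mm, 0.44 to 0.69 kg, lying on the bed between the guides (2 mm play each side). Its y axis points outward, z up. Its balance point is about 153 mm behind this edge: once that is beyond the bed's edge it tips unless held.
- coupon (a point): centre of the glass coupon with gold pads, at the carrier's front, 42 mm behind its front edge, held by two steel clamp bars that stand 5 mm above the board.
- knob (a point): centre of the carrier's round black knob, on its axis, 28 mm above the board's top face (111 mm above the bench), 275 mm behind the front edge. The knob is a plain cylinder 26 mm in diameter, from 6 to 45 mm above the board, with a flange 38 mm in diameter at its foot. Free to be gripped from above in any direction.
- petri_dish: loose clear shallow round dish, 90 mm across, 16 mm high; origin under its centre. Leave alone.
- slide_box: loose grey box for glass slides, 85 x 42 x 32 mm; origin under its centre. Leave alone.
- solvent_bottle: loose amber bottle, 64 mm across, 120 mm high; origin under its centre. Leave alone.
- beaker: loose small glass beaker, 56 mm across, 65 mm high; origin under its centre. Leave alone.
- tweezers: loose steel tweezers lying flat, 125 mm long, 8 mm high; origin under the middle. Leave alone.
- driver: loose screwdriver lying flat, 150 mm long; origin under the middle. Leave alone.
- chip_case: loose flat black chip case, 55 x 55 x 14 mm; origin under its centre. Leave alone.
- blower: loose dull-red rubber dust blower standing up, 54 mm across, 85 mm high; origin under its centre. Leave alone.

How it is judged:
On the way, in this order (a step that is already met when the one before it is completed fails the run):
1. the treadle is pressed down to its stop (value of joint pedal above 0.165 rad), for 0.1 s.
2. the treadle has come up again (value of joint pedal below 0.03 rad), for 0.1 s.
3. the carrier's front edge is level with the index, held flat by the gripper (y of carrier_front in the frame of mark between -0.005 and 0.005 m and angle between carrier_front's own z axis and vertical below 0.03 rad and contact force between the fingers and carrier above 0.5 N), for 0.2 s.
At the end, for the whole second after the job is handed in: The carrier's front edge is within 5 mm of the index pointer along the slide, 12 mm of the centre line and 5 mm of its resting height, tilt under 0.03 rad, at rest, with the gripper still holding it (more than 0.5 N); the treadle is up again (all of step 3 and x of carrier_front in the frame of bed_edge between -0.012 and 0.012 m and z of carrier_front in the frame of bed_edge between 0.003 and 0.013 m and linear speed of carrier below 0.01 m/s and value of joint pedal below 0.03 rad); the arm keeps its last pose, push and grip.
It fails at once if the carrier tips or is tilted (angle between carrier_front's own z axis and vertical above 0.06 rad).
It fails at once if a loose bystander is moved (distance of any of petri_dish, slide_box, solvent_bottle, beaker, tweezers, driver, chip_case, blower from where it was at the start of the episode above 0.02 m).
It also fails if it takes over 56 s, if anything falls off the work surface, if the arm or the gripper's body presses on something with over 40 N, if the wrist force passes 120 N, or if a joint passes its speed limit or range.

## Working session

There is one attempt and no reset: what is moved stays moved. The work goes in short steps, Python scripts to look and compute and a shell command to move; the robot and the scene stay as the last step left them, time stands still between calls to the robot, and variables do not carry over. Pictures are saved under pics/ and viewed, at most 10 in all, crops included, and the job is handed in when it is done.

```bash
mkdir -p pics; python3 - <<'E'
from workcell import bot
import cv2,numpy as np
np.set_printoptions(precision=4,suppress=True)
s=bot.observe();print({k:np.round(v,3) for k,v in s.items()},bot.tip_reach)
for n in("top","side"):
    p=bot.grab_frame(n);cv2.imwrite(f"pics/{n}0.png",p["img"][:,:,::-1])
    print(n,-p["R"].T@p["t"])
    for q in["pedal_pad","treadle","bed_edge","lens","mark","carrier_front","coupon","knob","petri_dish","slide_box","solvent_bottle","beaker","tweezers","driver","chip_case","blower"]:
        r=bot.spot_point(q,p)
        print(q,[(np.round(d["xyz"],3),round(d["conf"],2)) for d in r[:2]])
E
```

```text
{'clock': np.float64(0.0), 'qpos': array([-1.318,  0.522, -0.036,  1.6  ,  0.021,  1.021, -0.113]), 'qd': array([-0.   , -0.001,  0.003,  0.001,  0.002,  0.   , -0.001]), 'joint_efforts': array([  0.001, -92.71 ,   1.98 , -36.992,   0.018,   0.008,  -0.   ]), 'position': array([0.198, 0.592, 0.303]), 'tool_rot': array([-3.14 ,  0.   ,  2.819]), 'force': array([ 0.145, -0.433, -0.535]), 'moment': array([ 0.035,  0.011, -0.028]), 'finger_force': np.float64(0.0), 'grip_width': np.float64(0.085)} 0.0726
top [ 0.3209 -0.0337  1.2007]
pedal_pad [(array([ 0.524, -0.399,  0.048]), 0.59)]
treadle [(array([ 0.557, -0.391,  0.   ]), 0.68)]
bed_edge [(array([ 0.748, -0.169,  0.004]), 0.35)]
lens [(array([0.576, 0.281, 0.057]), 0.94)]
mark [(array([0.626, 0.295, 0.084]), 0.6), (array([ 0.555, -0.391,  0.001]), 0.35)]
carrier_front [(array([0.551, 0.159, 0.082]), 0.74)]
coupon [(array([0.544, 0.122, 0.082]), 0.95)]
knob [(array([ 0.501, -0.111,  0.108]), 0.65)]
petri_dish [(array([ 0.358, -0.178,  0.004]), 0.93)]
slide_box [(array([ 0.666, -0.054,  0.003]), 0.94)]
solvent_bottle [(array([ 0.75 , -
[... 715 characters left out ...]
upon [(array([0.544, 0.116, 0.081]), 0.77)]
knob [(array([ 0.501, -0.109,  0.115]), 0.61)]
petri_dish [(array([ 0.353, -0.178,  0.002]), 0.63), (array([ 0.416,  0.167, -0.004]), 0.58)]
slide_box [(array([ 0.664, -0.051,  0.001]), 0.95)]
solvent_bottle [(array([ 0.754, -0.171,  0.001]), 0.67), (array([ 0.661, -0.052,  0.001]), 0.28)]
beaker [(array([ 0.716,  0.119, -0.   ]), 0.96)]
tweezers [(array([ 0.416,  0.164, -0.004]), 0.81), (array([0.553, 0.163, 0.086]), 0.23)]
driver [(array([ 0.737, -0.316,  0.   ]), 0.66), (array([ 0.665, -0.049,  0.002]), 0.32)]
chip_case [(array([ 0.506, -0.312, -0.   ]), 0.61), (array([0.544, 0.115, 0.083]), 0.28)]
blower [(array([ 0.734,  0.24 , -0.   ]), 0.9)]
```

View pics/top0.png

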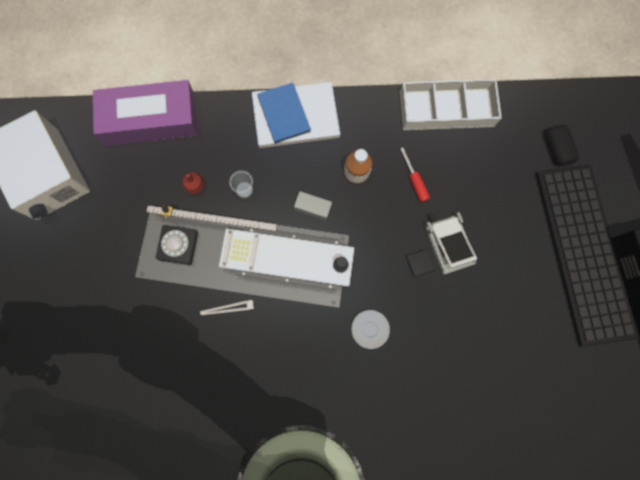

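View pics/side0.png

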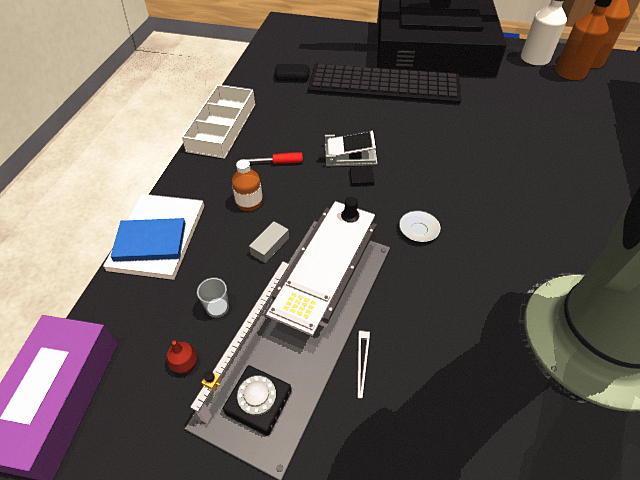

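The views agree. The top picture has the knob at (341,264), the carrier front near (225,250), the pointer at (167,211), the treadle at (453,245) and the chip case at (420,262). The side picture shows the same layout, with the way to the pedal clear above 0.2 m. I'll align the tool with the slide (yaw ≈ 2.956), shut the fingers, and go to the pedal.

```bash
cat > h.py <<'E'
import sys,numpy as np
from scipy.spatial.transform import Rotation as T
from workcell import bot
def go(x,y,z,yaw=2.956):
    s=bot.observe();R=T.from_euler('xyz',s["tool_rot"]);G=T.from_euler('xyz',[np.pi,0,yaw])
    print("t",round(s["clock"],2),"pos",np.round(s["position"],4),"rpy",np.round(s["tool_rot"],3),"F",np.round(s["force"],1),"ff",round(float(s["finger_force"]),1),"w",round(float(s["grip_width"]),4))
    print("shift now mm",np.round(1e3*R.inv().apply(np.array([x,y,z])-s["position"]),1),"after turn",np.round(1e3*G.inv().apply(np.array([x,y,z])-s["position"]),1),"turn",np.round((R.inv()*G).as_rotvec(),3))
if __name__=="__main__": go(*map(float,sys.argv[1:]))
E
python3 -m jog '[[[0,0,0,0,0,-0.137,0],[-28,-36,0,0,0,0,0],[-28,-36,0,0,0,0,0],[-28,-36,0,0,0,0,0],[-28,-36,0,0,0,0,0]]]' 20
python3 -m jog '[[[-28,-36,0,0,0,0,0],[-28,-36,0,0,0,0,0],[-28,-36,0,0,0,0,0],[-28,-36,0,0,0,0,0],[-28,-36,0,0,0,0,0]]]'
python3 h.py 0.523 -0.3985 0.20
```

```text
clock: 2.2
position: [0.2823, 0.4288, 0.304]
tool_rot: [3.141, 0.0, 2.956]
force: [1.7, 0.3, 0.4]
grip_width: 0.0119
finger_force: 0.0
clock: 2.7
position: [0.3866, 0.226, 0.3042]
tool_rot: [3.141, 0.0, 2.956]
force: [0.7, 0.9, -0.1]
grip_width: -0.0002
finger_force: 0.0
t 2.7 pos [0.3866 0.226  0.3042] rpy [3.141 0.    2.956] F [ 0.7  0.9 -0.1] ff 0.0 w -0.0002
shift now mm [-249.3 -588.6  104. ] after turn [-249.3 -588.6  104.2] turn [ 0.001  0.    -0.   ]
```

```bash
python3 -m jog '[[[-17,-40,0,0,0,0,0],[-17,-40,0,0,0,0,0],[-17,-40,0,0,0,0,0],[-17,-40,0,0,0,0,0],[-17,-40,0,0,0,0,0]]]' >/dev/null
python3 -m jog '[[[-17,-40,0,0,0,0,0],[-17,-40,0,0,0,0,0],[-17,-40,0,0,0,0,0],[-17,-40,0,0,0,0,0],[-17,-40,0,0,0,0,0]]]' >/dev/null
python3 -m jog '[[[-17,-40,20,0,0,0,0],[-16,-40,20,0,0,0,0],[-16,-40,20,0,0,0,0],[-15,-35,20,0,0,0,0],[0,0,20,0,0,0,0]]]' >/dev/null
python3 - <<'E'
from h import *
import cv2
go(0.523,-0.3985,0.125)
p=bot.grab_frame("side")
for n in("side","top"):
    p=bot.grab_frame(n)
    for q in("pedal_pad","treadle"):
        print(n,q,[(np.round(d["xyz"],3),round(d["conf"],2)) for d in bot.spot_point(q,p)[:1]])
    if n=="side":cv2.imwrite("pics/side1.png",cv2.resize(p["img"][80:240,240:440,::-1],None,fx=3,fy=3))
E
```

```text
t 4.2 pos [ 0.5128 -0.366   0.2028] rpy [-3.139e+00  1.000e-03  2.951e+00] F [-0.9  0.4  0.3] ff 0.0 w -0.0001
shift now mm [-16.1 -29.8  77.9] after turn [-16.  -30.   77.8] turn [-0.003  0.001 -0.005]
side pedal_pad [(array([ 0.523, -0.4  ,  0.047]), 0.68)]
side treadle [(array([ 0.554, -0.392,  0.001]), 0.7)]
top pedal_pad [(array([ 0.524, -0.398,  0.048]), 0.69)]
top treadle [(array([ 0.553, -0.392,  0.004]), 0.62)]
```

View pics/side1.png

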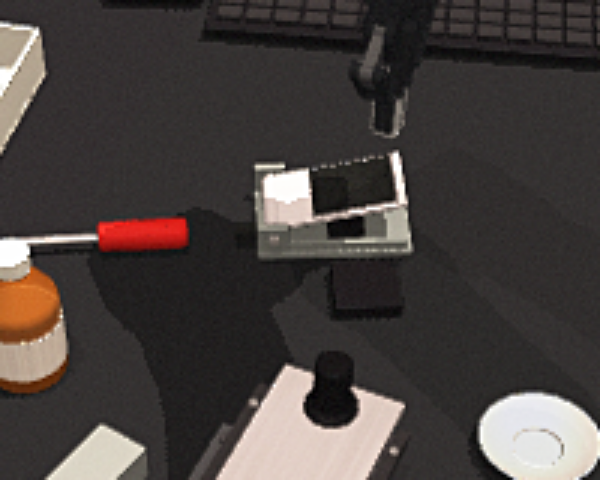

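The fingertips at (388,130) of the crop are above the treadle (tread at about (355,185)), and the chip case beside it is clear. Next I go over the pad and down to just above it.

```bash
python3 -m jog '[[[-8,-15,20,0,0,0,0],[-8,-15,20,0,0,0,0],[0,0,20,0,0,0,0],[0,0,12,0,0,0,0],[0,0,0,0,0,0,0]]]' >/dev/null
python3 h.py 0.523 -0.3985 0.1046
```

```text
t 5.05 pos [ 0.5235 -0.3925  0.1312] rpy [ 3.141e+00 -1.000e-03  2.957e+00] F [-0.7  0.4  0.2] ff 0.0 w 0.0001
shift now mm [-0.6 -6.  26.6] after turn [-0.6 -6.  26.6] turn [ 0.001 -0.001  0.001]
```

```bash
python3 -m jog '[[[0,-5,6,0,0,0,0],[0,0,6,0,0,0,0],[0,0,6,0,0,0,0],[0,0,5,0,0,0,0],[0,0,0,0,0,0,0]]]'
python3 -m jog '[[[0,0,3,0,0,0,0],[0,0,0,0,0,0,0],[0,0,0,0,0,0,0]]]'
```

```text
clock: 5.55
position: [0.5224, -0.3992, 0.1092]
tool_rot: [-3.14, 0.0, 2.955]
force: [-4.1, -1.3, 9.4]
grip_width: -0.0001
finger_force: 4.9
clock: 5.85
position: [0.5222, -0.3993, 0.1067]
tool_rot: [-3.14, 0.0, 2.955]
force: [-6.4, -1.4, 11.6]
grip_width: -0.0003
finger_force: 5.5
```

```bash
python3 -m jog '[[[0,0,2,0,0,0,0],[0,0,0,0,0,0,0],[0,0,0,0,0,0,0]]]'
python3 -m jog '[[[0,0,2,0,0,0,0],[0,0,0,0,0,0,0],[0,0,0,0,0,0,0]]]'
```

```text
clock: 6.15
position: [0.5221, -0.3993, 0.1049]
tool_rot: [-3.14, 0.0, 2.955]
force: [-6.9, -2.3, 13.4]
grip_width: 0.0002
finger_force: 6.6
clock: 6.45
position: [0.5221, -0.3994, 0.1043]
tool_rot: [-3.14, 0.001, 2.955]
force: [-14.0, 4.2, 36.7]
grip_width: -0.0001
finger_force: 18.6
```

The force jump shows the stop has been reached and held. Now I lift off, check the pedal, and move above the knob.

```bash
python3 -m jog '[[[0,0,-15,0,0,0,0],[0,0,-30,0,0,0,0],[0,0,-40,0,0,0,0],[0,0,-40,0,0,0,0],[0,0,-25,0,0,0,0]]]' >/dev/null
python3 -m jog '[[[10,40,0,0,0,0,1],[10,40,0,0,0,0,1],[10,40,0,0,0,0,1],[10,40,0,0,0,0,1],[10,40,0,0,0,0,1]]]' >/dev/null
python3 -m jog '[[[12,40,0,0,0,0,1],[12,40,0,0,0,0,1],[0,0,0,0,0,0,1],[0,0,0,0,0,0,1],[0,0,0,0,0,0,1]]]' >/dev/null
python3 - <<'E'
from h import *
import cv2
go(0.501,-0.110,0.2)
for n in("side","top"):
    p=bot.grab_frame(n)
    for q in("pedal_pad","knob","carrier_front","mark","lens"):
        print(n,q,[(np.round(d["xyz"],4),round(d["conf"],2)) for d in bot.spot_point(q,p)[:1]])
    if n=="side":cv2.imwrite("pics/side2.png",cv2.resize(p["img"][80:280,240:490,::-1],None,fx=3,fy=3))
E
```

```text
t 7.95 pos [ 0.5019 -0.1102  0.2521] rpy [-3.141e+00  1.000e-03  2.955e+00] F [ 0.1  0.1 -0.9] ff 0.0 w 0.0853
shift now mm [ 0.9  0.1 52.1] after turn [ 0.9  0.1 52.1] turn [-0.     0.001 -0.001]
side pedal_pad [(array([ 0.5231, -0.3988,  0.0493]), 0.73)]
side knob [(array([ 0.5031, -0.1112,  0.1145]), 0.64)]
side carrier_front [(array([0.5552, 0.1606, 0.087 ]), 0.98)]
side mark [(array([0.6279, 0.2896, 0.0841]), 0.5)]
side lens [(array([0.5736, 0.2749, 0.0596]), 0.85)]
top pedal_pad [(array([ 0.5253, -0.3975,  0.0506]), 0.6)]
top knob []
top carrier_front [(array([0.5517, 0.1564, 0.0853]), 0.89)]
top mark [(array([0.6257, 0.2927, 0.0871]), 0.62)]
top lens [(array([0.577 , 0.28  , 0.0581]), 0.92)]
```

View pics/side2.png

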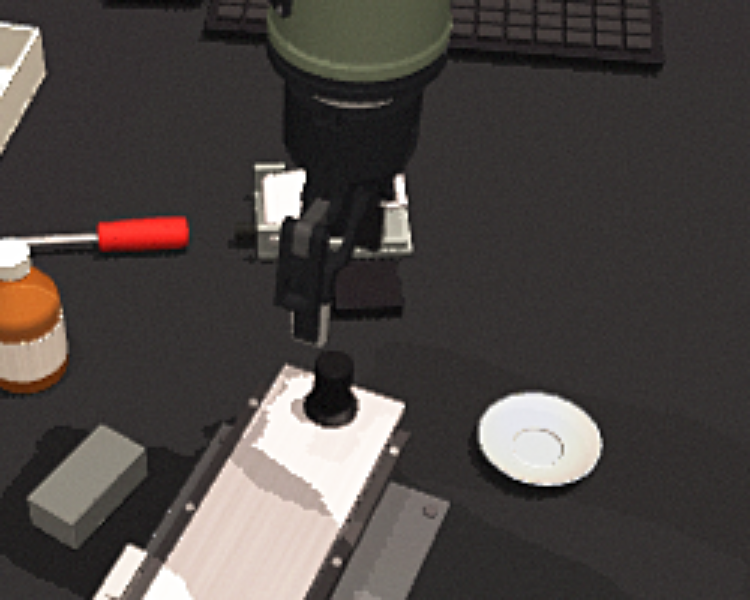

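The pedal is up, and the knob at (333,385) of the crop lies under the open gripper. I go down and grip it.

```bash
python3 -m jog '[[[0,0,30,0,0,0,1],[0,0,30,0,0,0,1],[0,0,20,0,0,0,1],[0,0,5,0,0,0,1],[0,0,0,0,0,0,1]]]'
python3 -m jog '[[[0,0,0,0,0,0,0.25],[0,0,0,0,0,0,0.25],[0,0,0,0,0,0,0.25],[0,0,0,0,0,0,0.25],[0,0,0,0,0,0,0.25]]]' 40
python3 -m jog '[[[0,0,0,0,0,0,0],[0,0,0,0,0,0,0],[0,0,0,0,0,0,0],[0,0,0,0,0,0,0],[0,0,0,0,0,0,0]]]' 60
```

```text
clock: 9.05
position: [0.5016, -0.1096, 0.1667]
tool_rot: [-3.141, -0.001, 2.956]
force: [0.2, 0.7, -0.0]
grip_width: 0.0853
finger_force: 0.0
clock: 9.55
position: [0.502, -0.1097, 0.1676]
tool_rot: [-3.142, 0.001, 2.955]
force: [-3.2, -0.2, 10.4]
grip_width: 0.0249
finger_force: 38.6
clock: 10.05
position: [0.502, -0.1097, 0.1676]
tool_rot: [3.142, 0.001, 2.956]
force: [-3.3, -1.1, 13.7]
grip_width: 0.0242
finger_force: 58.1
```

```bash
python3 -m jog '[[[0,3,0,0,0,0,0],[0,6,0,0,0,0,0],[0,8,0,0,0,0,0],[0,8,0,0,0,0,0],[0,5,0,0,0,0,0]]]'
python3 h.py 0.502 -0.1097 0.1667
```

```text
clock: 10.55
position: [0.5077, -0.0809, 0.1677]
tool_rot: [-3.14, 0.002, 2.955]
force: [-2.4, -8.9, 10.3]
grip_width: 0.0243
finger_force: 58.5
t 10.55 pos [ 0.5077 -0.0809  0.1677] rpy [-3.140e+00  2.000e-03  2.955e+00] F [-2.4 -8.9 10.3] ff 58.5 w 0.0243
shift now mm [  0.3 -29.3   1. ] after turn [  0.3 -29.3   1. ] turn [-0.001  0.002 -0.001]
```

Smooth sliding with little side force. Continuing to about 125 mm, short of the mark.

```bash
python3 -m jog '[[[0,8,0,0,0,0,0],[0,10,0,0,0,0,0],[0,10,0,0,0,0,0],[0,10,0,0,0,0,0],[0,7,0,0,0,0,0]]]'
python3 -m jog '[[[0,8,0,0,0,0,0],[0,10,0,0,0,0,0],[0,10,0,0,0,0,0],[0,10,0,0,0,0,0],[0,7,0,0,0,0,0]]]'
python3 -m jog '[[[0,3,0,0,0,0,0],[0,0,0,0,0,0,0],[0,0,0,0,0,0,0]]]'
python3 - <<'E'
from h import *
import cv2
go(0.502,-0.1097,0.1667)
u=np.array([.185,.983,0])
P={}
for n in("side","top"):
    p=bot.grab_frame(n)
    X={q:bot.spot_point(q,p) for q in("carrier_front","mark","coupon","lens")}
    X={k:v[0]["xyz"] for k,v in X.items() if v}
    print(n,{k:np.round(v,4) for k,v in X.items()})
    print("remaining",u@(np.array(X["mark"])-X["carrier_front"]))
    c=p["intrinsics"]@(p["R"]@np.array([.625,.29,.085])+p["t"]);c=(c[:2]/c[2]).astype(int);print(c)
    a,b=max(c[1]-45,0),max(c[0]-50,0)
    cv2.imwrite(f"pics/{n}3.png",cv2.resize(p["img"][a:a+90,b:b+120,::-1],None,fx=6,fy=6,interpolation=cv2.INTER_CUBIC));print(b,a)
    np.savez(f"{n}3.npz",K=p["intrinsics"],R=p["R"],t=p["t"])
E
```

```text
clock: 11.05
position: [0.516, -0.0367, 0.1676]
tool_rot: [-3.14, 0.002, 2.955]
force: [-2.4, -9.9, 10.4]
grip_width: 0.0245
finger_force: 58.6
clock: 11.55
position: [0.5243, 0.0075, 0.1676]
tool_rot: [-3.14, 0.001, 2.955]
force: [-1.0, -10.9, 11.9]
grip_width: 0.0242
finger_force: 58.7
clock: 11.85
position: [0.5249, 0.0107, 0.1676]
tool_rot: [-3.141, 0.001, 2.955]
force: [-0.7, -4.4, 10.2]
grip_width: 0.0245
finger_force: 58.5
t 11.85 pos [0.5249 0.0107 0.1676] rpy [-3.141e+00  1.000e-03  2.955e+00] F [-0.7 -4.4 10.2] ff 58.5 w 0.0245
shift now mm [   0.2 -122.6    1. ] after turn [   0.3 -122.6    0.9] turn [-0.     0.001 -0.001]
side {'carrier_front': array([0.5771, 0.2817, 0.0867]), 'mark': array([0.6274, 0.2888, 0.0856]), 'coupon': array([0.5663, 0.2378, 0.0819]), 'lens': array([0.5732, 0.2801, 0.0617])}
remaining 0.016284799999999995
[220 384]
170 339
top {'carrier_front': array([0.5738, 0.2795, 0.0872]), 'mark': array([ 7.479e-01, -1.697e-01,  5.000e-04]), 'coupon': array([0.5716, 0.2421, 0.0832]), 'lens': array([0.5761, 0.2797, 0.0582])}
remaining -0.4093551
[165 219]
115 174
```

View pics/side3.png

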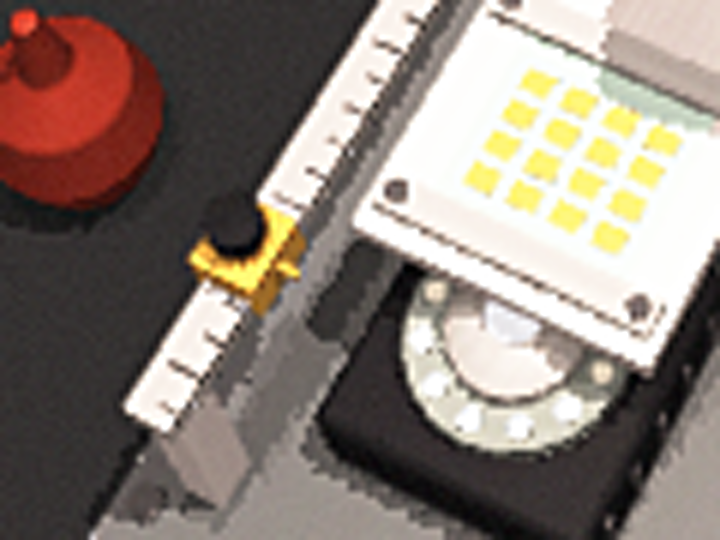

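View pics/top3.png

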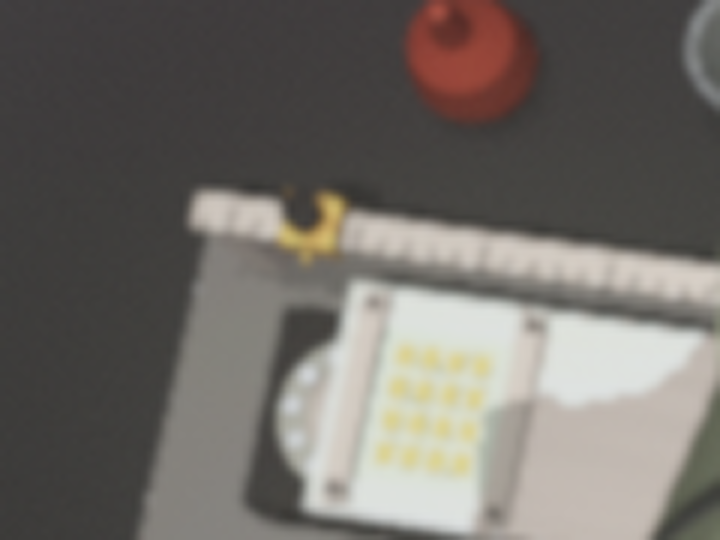

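In the side crop the pointer tip is at (298,271) and the carrier's front corners at (355,222) and (652,372). In the top crop the tip is at (306,260) and the corners at (349,281) and (302,510). The carrier still lies flat and short of the mark, so I convert those pixels into a remaining distance.

```bash
python3 - <<'E'
import numpy as np
u=np.array([.185,.983]);n=np.array([.983,-.185])
for c,o,tip,cs in(("side",(170,339),(298,271),[(355,222),(652,372)]),("top",(115,174),(306,260),[(349,281),(302,510)])):
    d=np.load(c+"3.npz");K,R,t=d["K"],d["R"],d["t"];C=-R.T@t
    def f(p,z):
        q=R.T@np.linalg.solve(K,[o[0]+(p[0]+.5)/6-.5,o[1]+(p[1]+.5)/6-.5,1]);return (C+q*(z-C[2])/q[2])[:2]
    T=f(tip,.085);E=[f(p,.083) for p in cs];m=(E[0]+E[1])/2
    print(c,"tip",T,"corners",E,"remaining",u@(T-m),[u@(T-e) for e in E],"side",n@(T-m),"width",np.linalg.norm(E[0]-E[1]))
E
```

```text
side tip [0.62757316 0.28865395] corners [array([0.61842795, 0.27163317]), array([0.52968297, 0.29004808])] remaining 0.017581276879994837 [np.float64(0.018423293476906633), np.float64(0.01673926028308306)] side 0.051162432969086326 width 0.09063542515298022
top tip [0.6307798  0.28986131] corners [array([0.62219861, 0.27355604]), array([0.53236912, 0.28972293])] remaining 0.017978804367030244 [np.float64(0.017615602361056), np.float64(0.018342006373004562)] side 0.05106546249002741 width 0.09127270123271623
```

Both views give about 17.7 mm remaining.

```bash
python3 -m jog '[[[0,5,0,0,0,0,0],[0,6,0,0,0,0,0],[0,4.5,0,0,0,0,0],[0,2,0,0,0,0,0],[0,0,0,0,0,0,0]]]'
python3 -m jog '[[[0,0,0,0,0,0,0],[0,0,0,0,0,0,0],[0,0,0,0,0,0,0]]]'
python3 - <<'E'
from h import *
import cv2
go(0.5249,0.0107,0.1676)
for n in("side","top"):
    p=bot.grab_frame(n)
    b,a=(170,339) if n=="side" else (115,174)
    cv2.imwrite(f"pics/{n}4.png",cv2.resize(p["img"][a:a+90,b:b+120,::-1],None,fx=6,fy=6,interpolation=cv2.INTER_CUBIC))
E
```

```text
clock: 12.85
position: [0.5281, 0.0275, 0.1676]
tool_rot: [-3.141, 0.001, 2.955]
force: [-1.7, -7.1, 11.8]
grip_width: 0.0242
finger_force: 58.8
clock: 13.15
position: [0.5281, 0.0275, 0.1676]
tool_rot: [-3.141, 0.001, 2.955]
force: [-1.7, -7.2, 11.2]
grip_width: 0.0246
finger_force: 58.8
t 13.15 pos [0.5281 0.0275 0.1676] rpy [-3.141e+00  1.000e-03  2.955e+00] F [-1.7 -7.2 11.2] ff 58.8 w 0.0246
shift now mm [  0.  -17.1   0.1] after turn [  0.1 -17.1   0. ] turn [-0.001  0.001 -0.001]
```

View pics/side4.png

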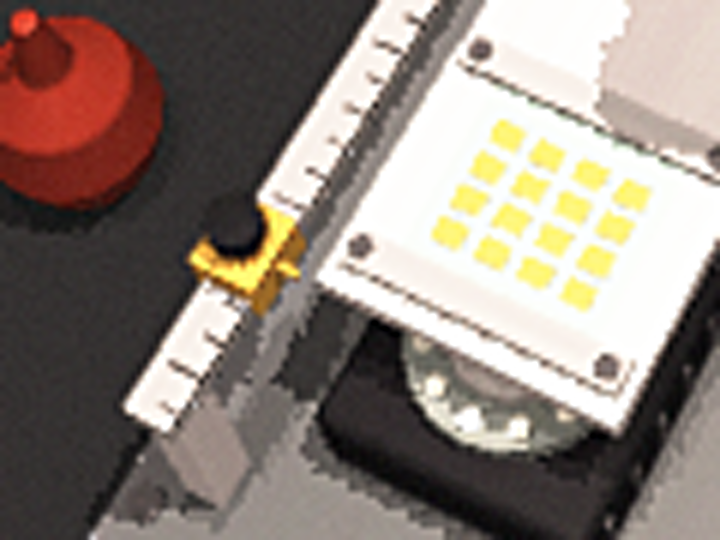

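View pics/top4.png

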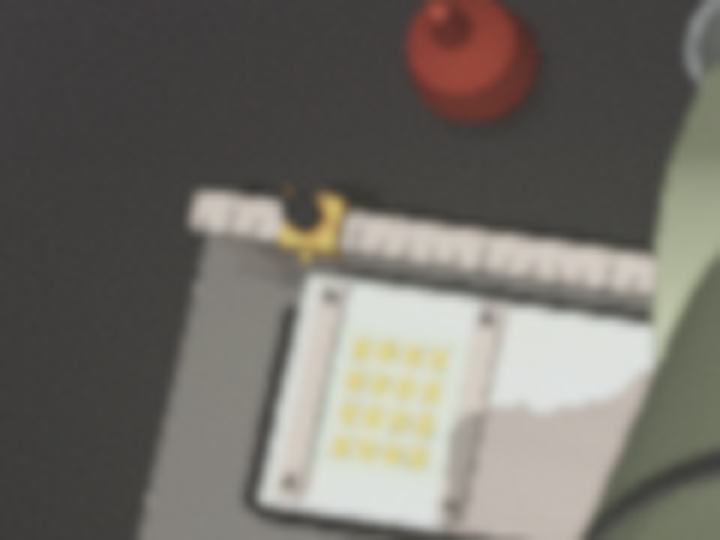

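In the side crop the front corners are at (319,282) and (615,433). In the top crop they are at (305,273) and (258,502). In both views the front edge extended sideways passes through the pointer tip to within about 1 mm. The board is flat and gripped at 59 N, so I hand the job in.

```bash
python3 -c "
from workcell import bot
print(bot.job_done())"
```

```text
the job is handed in; nothing more can be done
None
```

The treadle was pressed to its stop and came up again, and the carrier is held flat at the index, its front edge level with the pointer to about 1 mm by the images; the job is handed in, but no verdict came back.

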